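# Bolt the height gauge into its dock, draw its sprung rod to the mark and hold

## Robot

A 6-joint arm with a two-finger parallel gripper is mounted at the origin on a cart in front of the work surface, level with it; the furniture and walls round the work are solid. World frame = base frame: x ahead of the robot, y to its left, z up, the work surface at z = 0. Lengths are in mm, angles in rad, forces in N, time in s.
With the tool pointing down it reaches from about 400 to 925 mm from the base axis. Payload 12.5 kg.
Tool frame: the origin (TCP) lies at the very end of the fingers, on their centre line; the grasp point (between the pads) lies env.hold_point_z behind it (env.hold_point_z is the distance from the TCP to the grasp point, in mm); y points along the fingers, z is the direction in which the jaws open and shut, and the axes are right-handed (so a half turn about y gives the same grasp; the last joint's range is limited). The gripper opens to 95 mm and grips with 3 to 60 N. Pads are 20 mm wide; open, the fingers measure 119 mm over their backs; the gripper's body (75 mm by 180 mm) begins 59 mm behind the grasp point.
Start: joints at [1.004, 0.491, 1.559, -0, 1.092, -0.106], TCP at [277.904, 559.839, 184.161] pointing down, gripper open.
Joint ranges: [-3.1, 3.1], [-0.84, 2.19], [0.05, 2.79], [-1.13, 4.28], [0.06, 2.93], [-2.69, 2.69]. Speed limits (rad/s): [2.22, 2.22, 2.79, 3.14, 3.14, 3.14].

## Interface

Orientations are given as [roll, pitch, yaw] about the fixed x, y, z axes, in that order (R = Rz(yaw) Ry(pitch) Rx(roll)).
In Python, from cell import env gives the robot as it stands.
- The arm moves only by the shell command python3 -m inch 'ROWS'. ROWS is JSON, one flat list of numbers, 7 for each row, row after row: the shift along the tool's x, y, z in m, then the turn, a rotation vector about the tool's x, y, z in degrees, then the closure, from -1 (fully open) to 1 (shut). In form: [tx, ty, tz, ax, ay, az, hand, tx, ty, tz, ax, ay, az, hand, ...]. A call has 1 to 10 rows; each row shifts and turns the commanded pose from where the row before left it, along the tool's axes as they then stand; what a row does not reach is not made up. A row lasts 1/10 s, in which the tool goes at most 50 mm and 8.59 degrees, less where a joint would pass 70% of its speed; a pose out of reach is approached as far as the arm can. A call is refused whole if a number of a shift passes 0.05 or a number of a turn 8.59, either way. A call with a gripper value outside its range is refused whole. The fingers move at their own pace and stop on an object; the grip force is fixed at half the most. Time passes only in rows, so rows that do not move let the fingers close. It gives the time, the measured TCP pose, the force and the opening at its end, in the units of the state.
- env.state(): the state, without advancing time (a new reading comes with each control period).
- env.read_camera(name): name is "scene" or "top"; returns a dict with "pixels" (480x640x3 uint8, blue, green, red), "depth" (480x640 float32, mm along the optical axis (not along the pixel's ray), 0 where there is no reading), "mtx" (3x3 intrinsics, pixels), "R" (3x3) and "t" (3): a world point X has camera coordinates R X + t. Camera axes: x right, y down, z forward; pixel columns grow to the right and rows downward; lengths in mm; the calibration is good to about 2 mm. A picture is of the moment at which its call begins.
- env.job_done(): hands the job in, once; it reports no verdict.
The state is a dict: "t": time; "joints": joint angles; "qvel": joint speeds; "tau": joint torques, N m; "eef_pos": TCP position; "tcp_rot": TCP orientation; "ft_force": force on the tool from outside, world axes, zero at the start; "moment": the same for the moment, N m; "opening": opening from 0.0 (shut) to 1.0 (fully open).
Only numpy, scipy, OpenCV 4.12 (cv2) and the standard library are available. Lean on these libraries where they do the work, as an engineer would, in place of code of your own. Each camera call takes 0.05 s, during which the arm holds its last target.

## Task

Lock the small white height gauge in its blue dock by sliding the dock's barrel bolt through the gauge's foot and fully home in the keeper. Then pull the gauge's sprung telescoping rod straight up by its black knob until the red length mark sits half out of the barrel's mouth, and keep hold of it there for the reading: the program finishes while still holding the rod out against its spring. The gauge stays seated in its dock throughout and the things around it stay where they are.

Things in the scene. Friction and masses are not known exactly. Their poses are not given: they have to be found in the camera images.
- dock: Heavy fixed dock: aluminium plate 76 x 222 x 10 mm with a blue square pocket and keeper and a dark bolt track. Origin: on the bench, directly under the pocket's centre. z up; its +y runs from the pocket along the bolt track (track end at y = 164 mm, other end of the plate at y = -55 mm). Pocket walls are 40 mm high, track walls 32 mm, the strap over the bolt (y = 40 to 52 mm) 38 mm above the bench. Its place and yaw vary.
- bolt_knob (a point): Middle of the upright black knob of the barrel bolt: a round post of 16 mm diameter, from 44 to 78 mm above the bench (this point 61 mm up), graspable from above at any yaw. It travels with the bolt along the dock's y axis: at y = 137 mm when fully drawn back, at y = 85 mm when fully home.
- bolt (a joint): Travel of the barrel bolt (steel, 12 mm thick), m: 0 fully drawn back, 0.052 fully home in the keeper; it moves along the dock's -y towards the pocket. Stiff, about 1.5 N, stays where left; starts up to 0.012 in. From about 0.005 it enters the tunnel in the gauge's foot, at about 0.037 it enters the keeper.
- pocket (a point): Point on the pocket's floor, at its centre, 10 mm above the bench; axes as the dock's.
- gauge: Loose height gauge of 0.4 to 0.55 kg standing in the pocket: dark steel foot 44 x 30 x 36 mm with a crosswise tunnel for the bolt (2 mm play up and down), on it a white upright barrel, 26 mm diameter, with its mouth 136 mm above the origin. Origin: centre of the foot's underside, on the pocket's floor. z up along the rod. Unbolted, the whole gauge comes up out of the pocket when the rod is pulled, as the spring is stronger than its weight.
- mouth (a point): Centre of the barrel's mouth, where the rod comes out; 146 mm above the bench.
- rod (a joint): Extension of the telescoping rod out of the barrel, m: 0 fully in (start), 0.085 the end stop; 0.060 puts the middle of the red mark exactly at the mouth. Grows upward. Inner spring pulls back with 4.5 N at 0, 10.5 N at 0.060, and draws the rod in when let go.
- pull_knob (a point): Middle of the waist of the black pull knob on the rod, where to grip: waist 22 mm diameter and about 25 mm high, between a 30 mm collar below and a 34 mm top flange (top face 19 mm above this point, collar's underside 16 mm below it). 173 mm above the bench with the rod fully in; rises with the rod.
- mark (a point): Middle of the red band on the 12 mm steel rod: band 14 mm tall, 87 mm below the pull knob's grip point. Inside the barrel at the start; black tick lines every 10 mm come out before it.
- cup_a: Bystander: translucent specimen cup, 61 mm diameter, 66 mm tall, origin under its centre.
- tape_roll: Bystander: roll of tape lying flat, 96 mm diameter, 25 mm tall, origin under its centre.
- lab_timer: Bystander: small white timer lying flat, 64 x 64 x 18 mm, origin under its centre.
Not all that is in view belongs to the job. There is more than one size of the gauge; the one meant has the size given above.

How it is judged:
By the outcome, as a careful person would: the job done as asked, in the order asked, and still so for the second after the job is handed in, while the arm keeps its last pose, push and grip.
It also fails if it takes over 42 s, if anything falls off the work surface, if the arm or the gripper's body presses on something with over 40 N, if the wrist force passes 120 N, or if a joint passes its speed limit or range.

## Working session

There is one attempt and no reset: what is moved stays moved. The work goes in short steps, Python scripts to look and compute and a shell command to move; the robot and the scene stay as the last step left them, time stands still between calls to the robot, and variables do not carry over. Pictures are saved under pics/ and viewed, and the job is handed in when it is done.

```bash
ls; mkdir -p pics; python3 - <<'E'
from cell import env
import cv2,numpy as np,pickle
s=env.state();print({k:np.round(v,3) for k,v in s.items()},env.hold_point_z)
for n in("scene","top"):
    c=env.read_camera(n);cv2.imwrite(f"pics/{n}0.png",c["pixels"]);pickle.dump(c,open(f"{n}0.pkl","wb"))
    print(n,c["mtx"],c["R"],c["t"])
E
```

```text
pics
{'t': np.float64(0.0), 'joints': array([ 1.004,  0.492,  1.559, -0.   ,  1.092, -0.106]), 'qvel': array([-0.   ,  0.001, -0.   , -0.   ,  0.   , -0.   ]), 'tau': array([-3.0000e-03, -6.1264e+01, -2.5817e+01,  6.9000e-02,  4.8000e-02,
       -0.0000e+00]), 'eef_pos': array([277.744, 559.581, 183.553]), 'tcp_rot': array([-1.572,  0.   , -0.461]), 'ft_force': array([-0.309,  0.123, -0.28 ]), 'moment': array([-0.036, -0.   , -0.007]), 'opening': np.float64(1.002)} 18.8
scene [[449.55734344   0.         314.58297082]
 [  0.         449.55734344 232.14324194]
 [  0.           0.           1.        ]] [[ 0.70896693 -0.70516433 -0.01044797]
 [-0.48263762 -0.47433163 -0.73625433]
 [ 0.51422448  0.52702255 -0.67662427]] [-305.91641679  393.04708555 1048.48118571]
top [[480.83503042   0.         321.66958072]
 [  0.         480.83503042 232.000069  ]
 [  0.           0.           1.        ]] [[ 1.70105022e-02 -9.99855310e-01  3.85069384e-05]
 [-9.84938732e-01 -1.67633546e-02 -1.72089174e-01]
 [ 1.72064920e-01  2.88939630e-03 -9.85081375e-01]] [  94.41694937  520.13297268 1425.29440106]
```

View pics/scene0.png

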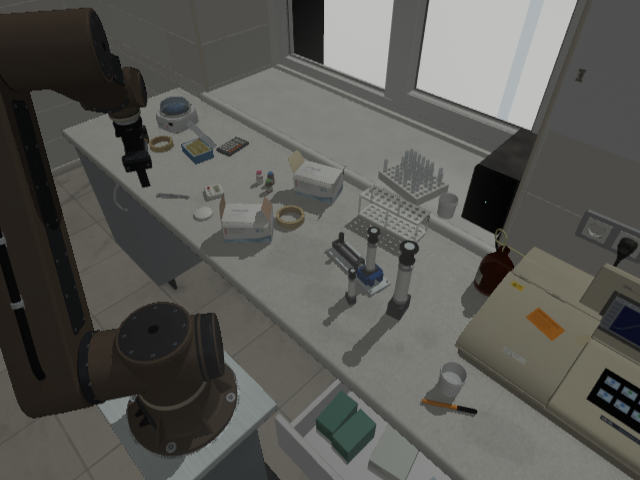

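View pics/top0.png

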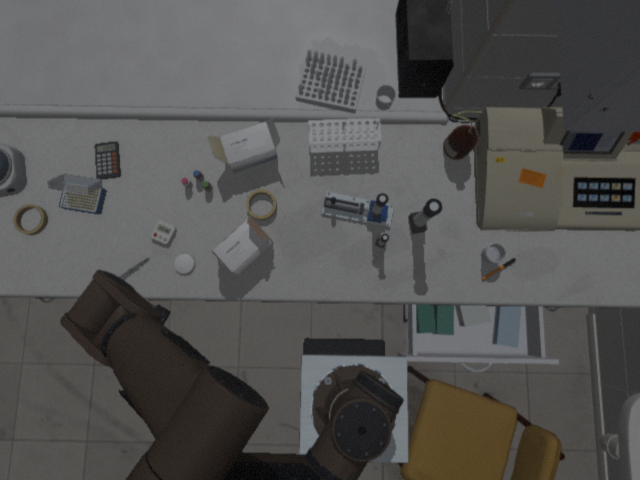

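The dock shows at about (358,208) in the top view and (360,265) in the scene view, with its gauge at its right end. A larger and a smaller decoy gauge stand beside it. I'll zoom in next.

```bash
python3 - <<'E'
import cv2,pickle
c=pickle.load(open("top0.pkl","rb"))["pixels"][180:260,310:450]
cv2.imwrite("pics/topz.png",cv2.convertScaleAbs(cv2.resize(c,None,fx=5.5,fy=5.5,interpolation=cv2.INTER_CUBIC),alpha=1.5))
c=pickle.load(open("scene0.pkl","rb"))["pixels"][215:325,315:435]
cv2.imwrite("pics/scenez.png",cv2.convertScaleAbs(cv2.resize(c,None,fx=5,fy=5,interpolation=cv2.INTER_CUBIC),alpha=1.5))
E
```

```text
(no output)
```

View pics/topz.png

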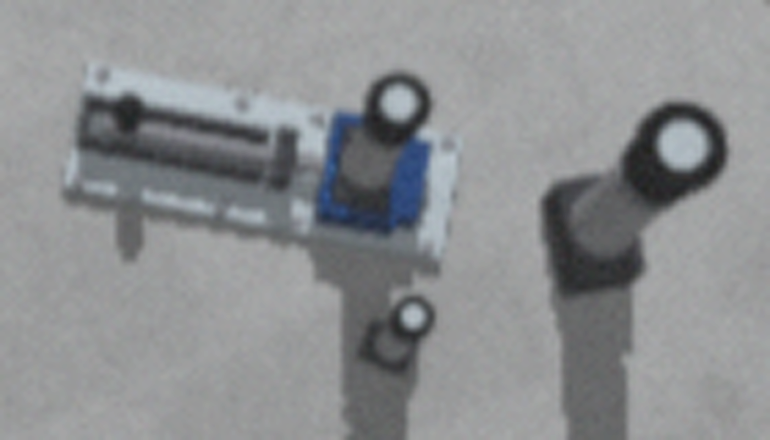

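View pics/scenez.png

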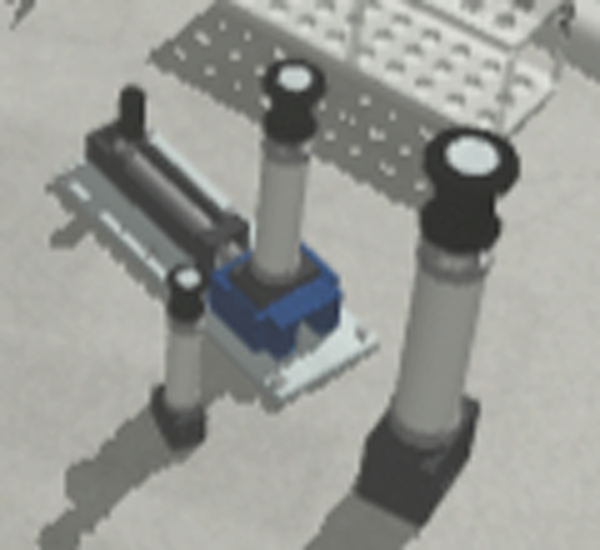

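```bash
cat > h.py <<'E'
import numpy as np
def ray(c,uv):
    d=np.linalg.inv(c["mtx"])@np.array([uv[0],uv[1],1.]); return -c["R"].T@c["t"], c["R"].T@d
def onz(c,uv,z):
    o,d=ray(c,uv); return o+d*(z-o[2])/d[2]
def tri(c1,a,c2,b):
    A=[];y=[]
    for c,u in((c1,a),(c2,b)):
        o,d=ray(c,u); d/=np.linalg.norm(d); P=np.eye(3)-np.outer(d,d); A.append(P); y.append(P@o)
    return np.linalg.lstsq(np.vstack(A),np.hstack(y),rcond=None)[0]
def proj(c,X):
    p=c["mtx"]@(c["R"]@np.array(X)+c["t"]); return p[:2]/p[2]
E
python3 - <<'E'
import pickle,numpy as np,cv2
from h import *
T=pickle.load(open("top0.pkl","rb"));S=pickle.load(open("scene0.pkl","rb"))
tz=lambda x,y:((x+.5)/5.5-.5+310,(y+.5)/5.5-.5+180)
sz=lambda x,y:((x+.5)/5-.5+315,(y+.5)/5-.5+215)
np.set_printoptions(precision=1,suppress=True)
print("pull top",onz(T,tz(400,102),192),onz(S,sz(294,77),192),tri(T,tz(400,102),S,sz(294,77)))
print("bolt top",onz(T,tz(128,106),78),onz(S,sz(132,93),78),tri(T,tz(128,106),S,sz(132,93)))
for p in((88,63),(65,195),(465,140),(435,270)):print("corner T",onz(T,tz(*p),10 if p[1]<195 else 10))
for p in((280,398),(378,345),(48,185)):print("corner S",onz(S,sz(*p),10))
print("small",onz(T,tz(412,317),100),tri(T,tz(412,317),S,sz(187,277)))
print("big",tri(T,tz(684,146),S,sz(472,155)))
# blue pocket
for n,c in(("T",T),("S",S)):
    h=cv2.cvtColor(c["pixels"],cv2.COLOR_BGR2HSV);m=cv2.inRange(h,(100,110,40),(125,255,255))
    k,l,st,ce=cv2.connectedComponentsWithStats(m)
    for i in range(1,k):
        if st[i,4]>80:print(n,st[i],ce[i])
        if st[i,4]>80 and n=="T" and 360<ce[i][0]<400:
            r=cv2.boxPoints(cv2.minAreaRect(np.argwhere(l==i)[:,::-1].astype(np.float32)));print(r)
            for q in r:print(onz(T,q,40))
E
```

```text
pull top [591.3 -64.3 192. ] [593.4 -61.2 192. ] [590.2 -63.7 195.7]
bolt top [615.  71.  78.] [617.2  72.9  78. ] [614.5  70.9  80.9]
corner T [657.   93.1  10. ]
corner T [578.8 105.1  10. ]
corner T [ 615.  -124.4   10. ]
corner T [ 538.7 -106.6   10. ]
corner S [ 545.  -109.4   10. ]
corner S [ 614.7 -124.2   10. ]
corner S [574.6 101.5  10. ]
small [496.4 -81.6 100. ] [492.4 -78.5 127.2]
big [ 557.4 -193.8  250. ]
S [366 265  17  16  83] [375.1 274.4]
```

```bash
python3 - <<'E'
import pickle,numpy as np
from h import *
np.set_printoptions(precision=0,suppress=True)
T=pickle.load(open("top0.pkl","rb"))
D=T["depth"];v,u=np.mgrid[:480,:640]
P=np.stack([u,v,np.ones_like(u)],-1)@np.linalg.inv(T["mtx"]).T*D[...,None]
W=(P-T["t"])@T["R"]
ok=D>0
def mx(n,a,b,c,d):
    m=ok&(u>a)&(u<b)&(v>c)&(v<d); w=W[m]; w=w[w[:,2]>15]; print(n,w.min(0),w.max(0))
mx("rack",303,385,115,178);mx("box1",215,280,118,170);mx("box2",205,275,220,275);mx("tape",245,278,186,222);mx("dockL",320,350,190,220)
for y in range(250,-151,-50):
    r=[]
    for x in range(450,850,50):
        m=ok&(abs(W[...,0]-x)<25)&(abs(W[...,1]-y)<25);r.append(W[m][:,2].max() if m.any() else -1)
    print(y,np.array(r))
# dock frame from corners
R=np.array([[615,-124.3],[541.5,-108]]).mean(0);L=np.array([[657,93],[577,103]]).mean(0)
d=L-R;print(R,L,np.hypot(*d),np.degrees(np.arctan2(d[1],d[0])))
E
```

```text
rack [781. -92.  15.] [897. 167. 100.]
box1 [703. 235.  15.] [888. 451. 140.]
box2 [382. 251.  40.] [541. 423. 141.]
tape [533. 250.  15.] [655. 343. 124.]
dockL [569.  18.  15.] [649. 103.  85.]
250 [ 86. 126.  26.  31.  32.   9. 128. 136.]
200 [ 8. 10.  9.  9.  8. 10. 10.  7.]
150 [ 9.  9. 11.  9. 11.  8.  9. 98.]
100 [ 8.  9.  9. 80. 37.  8.  8. 99.]
50 [12. 11. 15. 85. 30. 11.  9. 98.]
0 [ 8.  9. 17. 45. 21.  9. 10. 97.]
-50 [  8. 129. 194. 198.  13.   9.   9.  99.]
-100 [  7. 132.  47. 198.   8.  10.   8.  11.]
-150 [  9.   8. 250.  53.  10.  10.  12.  10.]
[ 578. -116.] [617.  98.] 217.62762922018888 79.74342688890181
```

```bash
python3 -m inch '[0,-0.045,0,0,0,0,-1, 0,-0.045,0,0,0,0,-1, 0.0433,0,-0.024,0,0,0,-1, 0.0433,0,-0.024,0,0,0,-1, 0.0433,0,-0.024,0,0,0,-1, 0.0433,0,-0.024,0,0,0,-1, 0.0433,0,-0.024,0,0,0,-1, 0.0433,0,-0.024,0,0,0,-1, 0.0433,0,-0.024,0,0,0,-1, 0.0433,0,-0.024,0,0,0,-1]'
python3 -m inch '[0.0433,0,-0.024,0,0,0,-1, 0.0433,0,-0.024,0,0,0,-1, 0.0433,0,-0.024,0,0,0,-1, 0.0433,0,-0.024,0,0,0,-1, 0,0,0,0,8.2,0,-1, 0,0,0,0,8.2,0,-1, 0,0,0,0,8.2,0,-1, 0,0,0,0,8.2,0,-1, 0,0,0,0,8.2,0,-1, 0,0,0,0,8.2,0,-1]'
python3 -m inch '[0,0,0,0,8.2,0,-1, 0,0,0,0,8.2,0,-1, 0,0,0,0,8.2,0,-1, 0,0,0,0,0,0,-1, 0,0,0,0,0,0,-1]'
```

```text
t: 1.1
eef_pos: [503.5, 231.9, 274.1]
tcp_rot: [-1.571, 0.0, -0.461]
ft_force: [0.3, 0.6, -0.3]
opening: 1.0
t: 2.1
eef_pos: [615.1, 70.8, 273.7]
tcp_rot: [-1.572, 0.0, -1.325]
ft_force: [-0.3, 0.8, 0.5]
opening: 1.0
t: 2.6
eef_pos: [615.2, 70.8, 273.9]
tcp_rot: [-1.571, -0.0, -1.745]
ft_force: [-0.3, -0.2, 0.6]
opening: 0.998
```

```bash
python3 -m inch '[0,0.045,0,0,0,0,-1, 0,0.045,0,0,0,0,-1, 0,0.045,0,0,0,0,-1, 0,0.039,0,0,0,0,-1, 0,0,0,0,0,0,-1]'
cat > look.py <<'E'
import sys,cv2,pickle
from cell import env
n=sys.argv[1]
for k,(y0,y1,x0,x1) in {"scene":(190,300,310,450),"top":(160,270,300,440)}.items():
    c=env.read_camera(k);pickle.dump(c,open(f"{k}_{n}.pkl","wb"))
    p=cv2.resize(c["pixels"][y0:y1,x0:x1],None,fx=5,fy=5,interpolation=cv2.INTER_CUBIC)
    cv2.imwrite(f"pics/{k}_{n}.png",cv2.convertScaleAbs(p,alpha=1.6))
E
python3 look.py a
```

```text
t: 3.1
eef_pos: [612.6, 70.8, 95.5]
tcp_rot: [-1.579, -0.001, -1.746]
ft_force: [0.3, -0.3, -0.4]
opening: 1.003
```

View pics/scene_a.png

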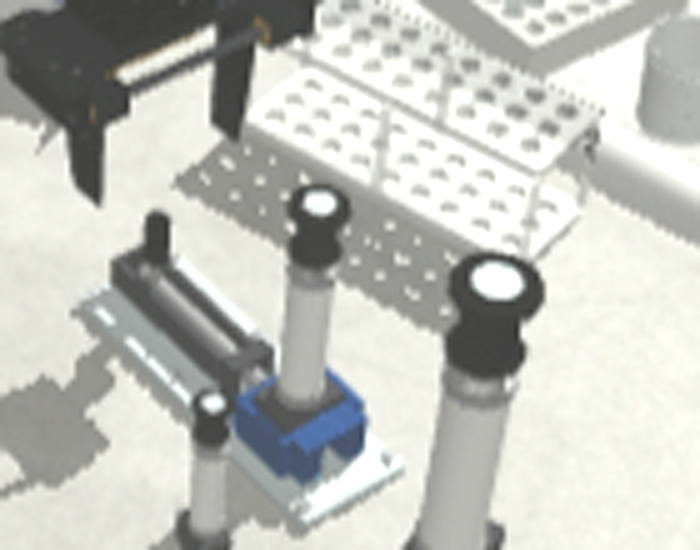

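View pics/top_a.png

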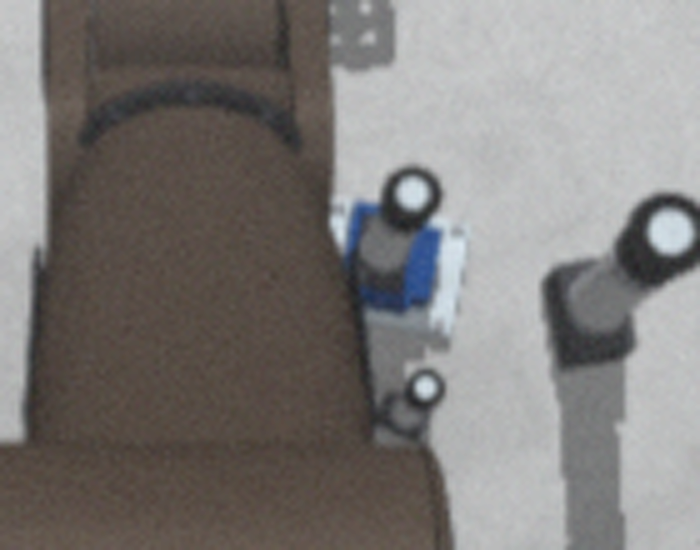

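Scene view: the finger tips, at zoomed (95,200) and (232,135), straddle the bolt knob at (157,215) from above. In the top view the arm hides it. I'll descend.

```bash
python3 -c "
from cell import env;s=env.state();print(s['eef_pos'],s['tcp_rot'])"; python3 -m inch '[0,0.025,0,0,0,0,-1, 0,0.025,0,0,0,0,-1, 0,0,0,0,0,0,-1, 0,0,0,0,0,0,-1,0,0,0,0,0,0,-1]'
```

```text
[615.62550647  70.84642242 100.85739453] [-1.57101307e+00  5.59553849e-05 -1.74688330e+00]
t: 3.7
eef_pos: [616.5, 70.9, 52.5]
tcp_rot: [-1.568, 0.001, -1.748]
ft_force: [0.4, 0.0, 0.1]
opening: 0.995
```

```bash
python3 -m inch '[0,0.006,0,0,0,0,-1, 0,0,0,0,0,0,0.5, 0,0,0,0,0,0,0.5, 0,0,0,0,0,0,0.5, 0,0,0,0,0,0,0.5, 0,0,0,0,0,0,1, 0,0,0,0,0,0,1, 0,0,0,0,0,0,1, 0,0,0,0,0,0,1]'; python3 look.py b
```

```text
t: 4.6
eef_pos: [615.3, 70.8, 44.1]
tcp_rot: [-1.571, 0.0, -1.749]
ft_force: [0.0, 0.1, 0.9]
opening: 0.382
```

View pics/scene_b.png

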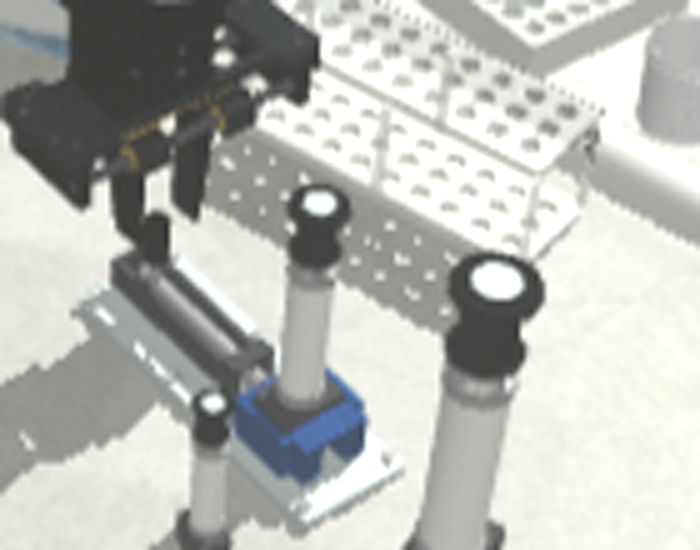

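Scene view: the knob at zoomed (157,235) stands between the half-closed fingers, whose tips are at (130,260) and (190,215). The fingers are still moving, so I'll finish the closing.

```bash
python3 -m inch '[0,0,0,0,0,0,1, 0,0,0,0,0,0,1, 0,0,0,0,0,0,1, 0,0,0,0,0,0,1, 0,0,0,0,0,0,1]'; python3 -m inch '[0,0,0,0,0,0,1, 0,0,0,0,0,0,1]'
```

```text
t: 5.2
eef_pos: [616.3, 70.7, 44.2]
tcp_rot: [-1.569, 0.0, -1.749]
ft_force: [5.5, -0.1, -3.1]
opening: 0.145
t: 5.4
eef_pos: [616.3, 70.7, 44.3]
tcp_rot: [-1.569, 0.0, -1.749]
ft_force: [5.2, -1.7, -3.0]
opening: 0.143
```

```bash
python3 look.py c
```

```text
(no output)
```

View pics/scene_c.png

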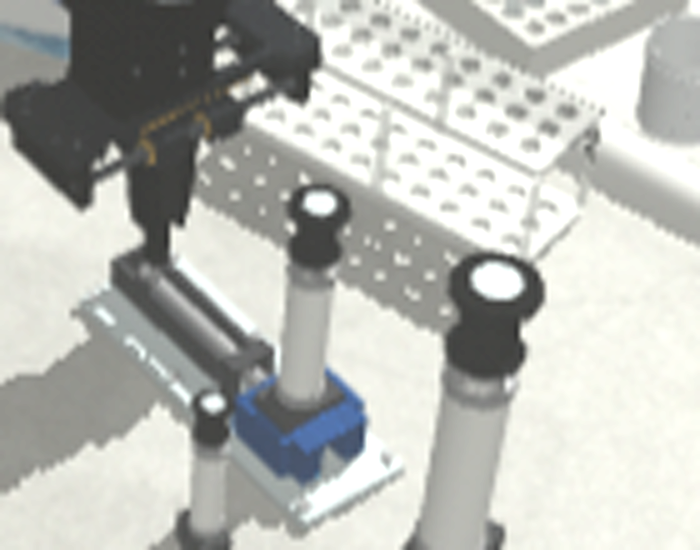

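```bash
python3 - <<'E'
import pickle
from h import *
S=pickle.load(open("scene_c.pkl","rb"))
for X in((616.3,70.7,44.3),(616.3,70.7,78),(615.5,71.5,44),(615.5,71.5,78)):
    p=proj(S,X);print(X,(p-[310,190]+.5)*5-.5)
E
```

```text
(616.3, 70.7, 44.3) [157.06528312 260.93474316]
(616.3, 70.7, 78) [158.71127019 220.43335334]
(615.5, 71.5, 44) [155.19765227 261.29976504]
(615.5, 71.5, 78) [156.82645077 220.44435944]
```

```bash
python3 - <<'E'
import pickle,cv2,numpy as np
from h import *
np.set_printoptions(precision=0,suppress=True)
for n in "bc":
    S=pickle.load(open(f"scene_{n}.pkl","rb"))
    D=S["depth"];v,u=np.mgrid[:480,:640]
    W=(np.stack([u,v,np.ones_like(u)],-1)@np.linalg.inv(S["mtx"]).T*D[...,None]-S["t"])@S["R"]
    for r in range(230,248):print(r,[tuple(W[r,c].astype(int)) for c in range(332,351,3)])
    p=S["pixels"][215:260,320:365];cv2.imwrite(f"pics/z{n}.png",cv2.convertScaleAbs(cv2.resize(p,None,fx=12,fy=12,interpolation=cv2.INTER_NEAREST),alpha=3))
E
```

```text
230 [(np.int64(592), np.int64(87), np.int64(98)), (np.int64(584), np.int64(68), np.int64(115)), (np.int64(594), np.int64(64), np.int64(111)), (np.int64(694), np.int64(140), np.int64(-2)), (np.int64(634), np.int64(76), np.int64(77)), (np.int64(632), np.int64(62), np.int64(87)), (np.int64(636), np.int64(55), np.int64(89))]
231 [(np.int64(592), np.int64(87), np.int64(93)), (np.int64(586), np.int64(69), np.int64(108)), (np.int64(591), np.int64(62), np.int64(110)), (np.int64(691), np.int64(137), np.int64(-3)), (np.int64(694), np.int64(128), np.int64(0)), (np.int64(632), np.int64(62), np.int64(83)), (np.int64(709), np.int64(114), np.int64(0))]
232 [(np.int64(590), np.int64(85), np.int64(92)), (np.int64(586), np.int64(69), np.int64(104)), (np.int64(594), np.int64(65), np.int64(102)), (np.int64(684), np.int64(132), np.int64(0)), (np.int64(689), np.int64(123), np.int64(3)), (np.int64(634), np.int64(63), np.int64(77)), (np.int64(705), np.int64(111), np.int64(0))]
233 [(np.int64(661), np.int64(150), np.int64(-1)), (np.int64(586), np.int64(69), np.int64(100)), (np.int64(592), np.int64(63), np.in
[... 9729 characters left out ...]
71), np.int64(9)), (np.int64(659), np.int64(70), np.int64(0))]
246 [(np.int64(607), np.int64(99), np.int64(13)), (np.int64(604), np.int64(84), np.int64(25)), (np.int64(607), np.int64(74), np.int64(30)), (np.int64(616), np.int64(69), np.int64(26)), (np.int64(623), np.int64(64), np.int64(25)), (np.int64(630), np.int64(57), np.int64(25)), (np.int64(650), np.int64(62), np.int64(7))]
247 [(np.int64(605), np.int64(97), np.int64(10)), (np.int64(604), np.int64(84), np.int64(20)), (np.int64(601), np.int64(69), np.int64(33)), (np.int64(611), np.int64(65), np.int64(29)), (np.int64(623), np.int64(63), np.int64(21)), (np.int64(624), np.int64(52), np.int64(29)), (np.int64(646), np.int64(58), np.int64(9))]
```

View pics/zb.png

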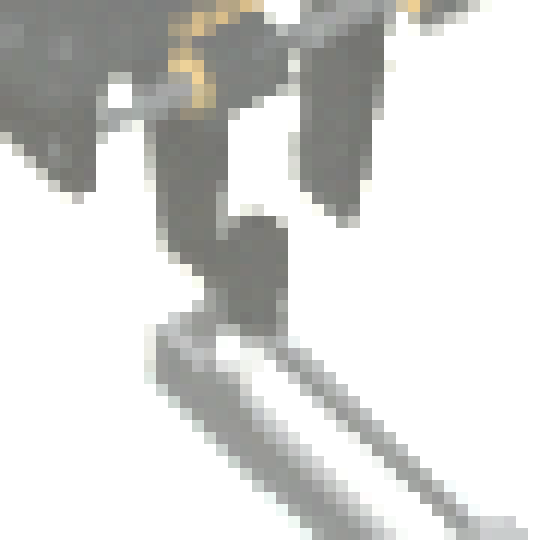

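View pics/zc.png

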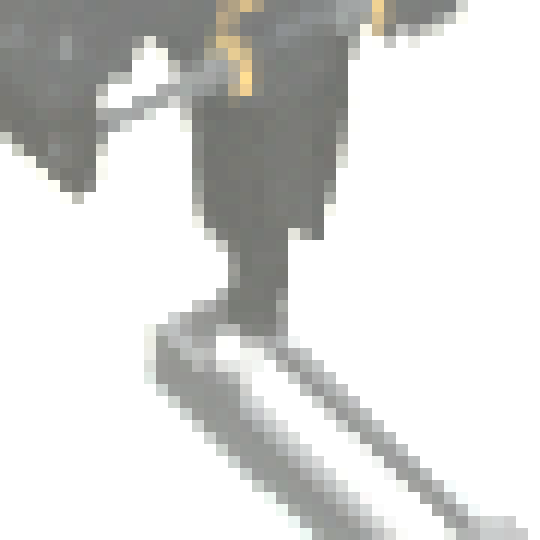

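```bash
python3 - <<'E'
import pickle,cv2,numpy as np
from h import *
np.set_printoptions(precision=1,suppress=True)
S=pickle.load(open("scene0.pkl","rb"))
print(proj(S,(277.7,559.6,183.6)),proj(S,(277.7,559.6,213.6)))
p=S["pixels"][130:210,100:180];cv2.imwrite("pics/z0.png",cv2.convertScaleAbs(cv2.resize(p,None,fx=7,fy=7,interpolation=cv2.INTER_NEAREST),alpha=2))
S=pickle.load(open("scene_a.pkl","rb"))
print(proj(S,(615.6,70.8,100.8)))
for w in(53,-53):print("finger exp a",(proj(S,(615.6+.985*w,70.8-.174*w,100.8))-[310,190])*5)
E
```

```text
[147.7 185.4] [145.1 177.3]
[341.4 228.1]
finger exp a [226.9 156.5]
finger exp a [ 84.6 226.1]
```

View pics/z0.png

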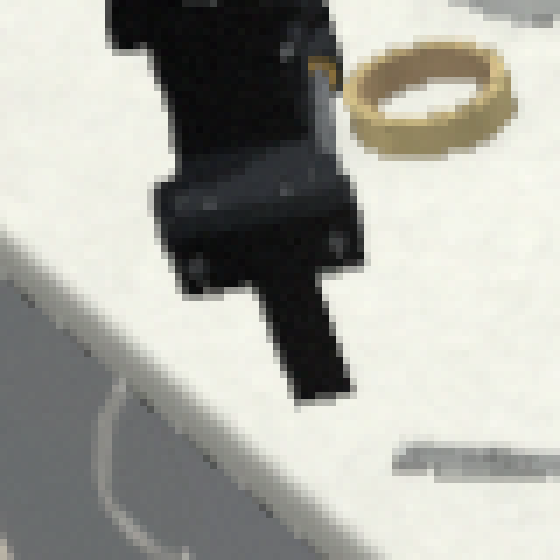

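```bash
python3 - <<'E'
import pickle,cv2,numpy as np
from h import *
np.set_printoptions(precision=0,suppress=True)
for n,c,z,op in(("scene_a",(615.6,70.8),100.8,95),("scene_b",(615.3,70.8),44,36),("scene_c",(616.3,70.7),44,14),("scene0",(277.7,559.6),183.6,95)):
    S=pickle.load(open(n+".pkl","rb"))
    D=S["depth"];v,u=np.mgrid[:480,:640]
    W=(np.stack([u,v,np.ones_like(u)],-1)@np.linalg.inv(S["mtx"]).T*D[...,None]-S["t"])@S["R"]
    a=np.radians(63.6 if n=="scene0" else -10)
    d=W[...,:2]-c; s=d@[np.cos(a),np.sin(a)]; t=d@[-np.sin(a),np.cos(a)]
    for sg in(1,-1):
        m=(D>0)&(abs(s-sg*(op/2+6))<10)&(abs(t)<14)&(W[...,2]>z-20)&(W[...,2]<z+70)
        w=W[m]; print(n,sg,len(w),np.sort(w[:,2])[:12]-z if len(w) else "")
E
```

```text
scene_a 1 72 [25. 26. 28. 28. 28. 28. 28. 29. 30. 30. 31. 31.]
scene_a -1 64 [21. 24. 27. 29. 29. 29. 29. 30. 31. 33. 33. 37.]
scene_b 1 67 [-15.  31.  31.  32.  33.  34.  34.  34.  34.  34.  35.  36.]
scene_b -1 57 [-17. -16.  -9.  31.  34.  35.  35.  35.  36.  36.  37.  39.]
scene_c 1 71 [-20. -19. -19. -18. -18. -16. -14. -13. -12. -11. -11. -10.]
scene_c -1 96 [-20. -19. -19. -19. -19. -18. -18. -17. -17. -17. -17. -15.]
scene0 1 0 
scene0 -1 91 [30. 31. 32. 32. 33. 33. 33. 33. 34. 35. 36. 36.]
```

Measured in the images, the finger tips are about 30 mm higher than the reported TCP, in the start pose as well as here. So the jaws hold only the top of the knob. I'll open, go lower in small steps watching the force, and look again.

```bash
python3 -m inch '[0,0,0,0,0,0,0.2, 0,0,0,0,0,0,0.2, 0,0,0,0,0,0,0.2, 0,0,0,0,0,0,0.2, 0,0,0,0,0,0,0.2]'; python3 -m inch '[0,0.005,0,0,0,0,0.2,0,0.005,0,0,0,0,0.2]';python3 -m inch '[0,0.003,0,0,0,0,0.2,0,0,0,0,0,0,0.2,0,0,0,0,0,0,0.2]'; python3 look.py d; python3 - <<'E'
import pickle,cv2
S=pickle.load(open("scene_d.pkl","rb"))
p=S["pixels"][215:260,320:365];cv2.imwrite(f"pics/zd.png",cv2.convertScaleAbs(cv2.resize(p,None,fx=12,fy=12,interpolation=cv2.INTER_NEAREST),alpha=3))
E
```

```text
t: 6.0
eef_pos: [615.1, 70.9, 44.1]
tcp_rot: [-1.571, 0.0, -1.749]
ft_force: [0.9, -0.2, -0.4]
opening: 0.395
t: 6.2
eef_pos: [615.2, 70.9, 33.8]
tcp_rot: [-1.571, 0.0, -1.749]
ft_force: [-1.2, 0.3, -0.6]
opening: 0.402
t: 6.5
eef_pos: [615.2, 70.8, 31.0]
tcp_rot: [-1.571, 0.0, -1.749]
ft_force: [-0.0, -0.3, -0.0]
opening: 0.402
```

View pics/zd.png

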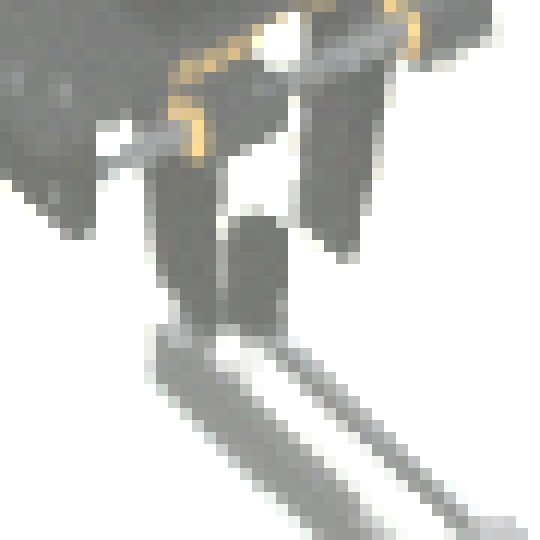

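The tips are now at zoomed (200,325) and (345,260), about z 58, with the knob between them. I'll go 10 mm lower and close.

```bash
python3 -m inch '[0,0.005,0,0,0,0,0.2,0,0.005,0,0,0,0,0.2,0,0,0,0,0,0,0.2]';  python3 -m inch '[0,0,0,0,0,0,1, 0,0,0,0,0,0,1, 0,0,0,0,0,0,1, 0,0,0,0,0,0,1, 0,0,0,0,0,0,1, 0,0,0,0,0,0,1]';python3 look.py e; python3 - <<'E'
import pickle,cv2
S=pickle.load(open("scene_e.pkl","rb"))
p=S["pixels"][215:260,320:365];cv2.imwrite(f"pics/ze.png",cv2.convertScaleAbs(cv2.resize(p,None,fx=12,fy=12,interpolation=cv2.INTER_NEAREST),alpha=3))
E
```

```text
t: 6.9
eef_pos: [614.8, 70.8, 20.3]
tcp_rot: [-1.572, -0.0, -1.749]
ft_force: [-0.1, -0.2, -0.6]
opening: 0.397
t: 7.5
eef_pos: [616.3, 70.7, 21.3]
tcp_rot: [-1.569, 0.0, -1.749]
ft_force: [4.3, -0.6, -2.0]
opening: 0.166
```

View pics/ze.png

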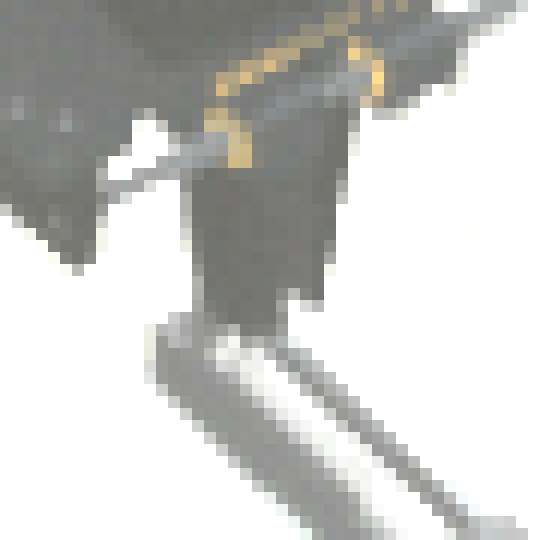

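The opening of 0.166 equals 15.8 mm, so this is a true grip on the 16 mm post. Before pushing I'll check the wrist's clearance to the gauge.

```bash
python3 - <<'E'
import pickle,cv2,numpy as np
S=pickle.load(open("scene_e.pkl","rb"))
p=S["pixels"][0:330,190:510];cv2.imwrite(f"pics/ze2.png",cv2.convertScaleAbs(cv2.resize(p,None,fx=1.8,fy=1.8),alpha=2))
D=S["depth"];v,u=np.mgrid[:480,:640]
W=(np.stack([u,v,np.ones_like(u)],-1)@np.linalg.inv(S["mtx"]).T*D[...,None]-S["t"])@S["R"]
d=W[...,:2]-(616.3,70.7);a=np.radians(-10);s=d@[np.cos(a),np.sin(a)];t=d@[-np.sin(a),np.cos(a)]
for z in range(60,420,20):
    m=(D>0)&(abs(s+25)<75)&(t>-110)&(t<60)&(abs(W[...,2]-z)<10)
    if m.any():print(z,"min along-dock-y rel knob",t[m].min().round(),m.sum())
E
```

```text
60 min along-dock-y rel knob -13.0 41
80 min along-dock-y rel knob -14.0 64
100 min along-dock-y rel knob -14.0 45
120 min along-dock-y rel knob -33.0 20
140 min along-dock-y rel knob -38.0 198
160 min along-dock-y rel knob -37.0 266
180 min along-dock-y rel knob -36.0 378
200 min along-dock-y rel knob -26.0 137
220 min along-dock-y rel knob -37.0 188
240 min along-dock-y rel knob -40.0 211
260 min along-dock-y rel knob -42.0 102
280 min along-dock-y rel knob -67.0 182
300 min along-dock-y rel knob -70.0 146
320 min along-dock-y rel knob -72.0 161
340 min along-dock-y rel knob -76.0 207
360 min along-dock-y rel knob -79.0 255
380 min along-dock-y rel knob -81.0 242
400 min along-dock-y rel knob -80.0 232
```

View pics/ze2.png

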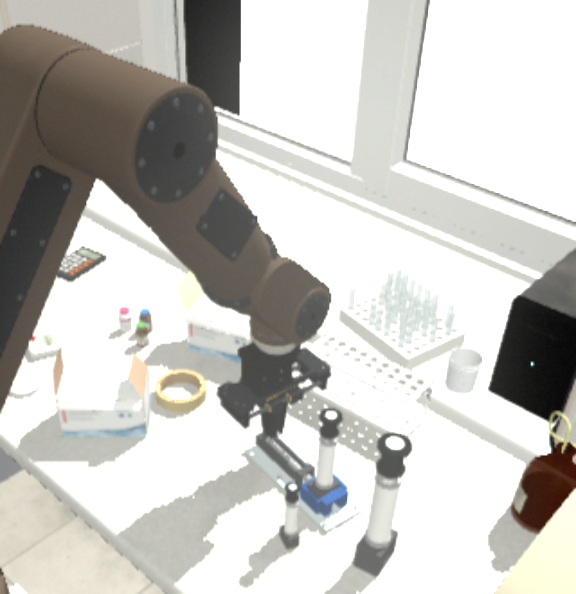

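The body stays within about 40 mm of the knob below z 260, and the wrist is above 270, so the 192 mm gauge is clear. I'll push the bolt.

```bash
python3 -m inch '[0.008,0,0,0,0,0,1,0.008,0,0,0,0,0,1,0.008,0,0,0,0,0,1,0,0,0,0,0,0,1]';python3 -m inch '[0.008,0,0,0,0,0,1,0.008,0,0,0,0,0,1,0,0,0,0,0,0,1]';python3 -m inch '[0.004,0,0,0,0,0,1,0.002,0,0,0,0,0,1,0,0,0,0,0,0,1]'
```

```text
t: 8.0
eef_pos: [611.9, 46.4, 21.3]
tcp_rot: [-1.569, 0.0, -1.75]
ft_force: [5.6, -1.8, -2.5]
opening: 0.161
t: 8.3
eef_pos: [609.0, 30.8, 21.4]
tcp_rot: [-1.569, 0.0, -1.749]
ft_force: [5.6, -2.4, -2.2]
opening: 0.16
t: 8.6
eef_pos: [608.0, 25.4, 21.4]
tcp_rot: [-1.569, 0.0, -1.749]
ft_force: [5.1, -2.8, -3.2]
opening: 0.162
```

```bash
python3 -m inch '[0.002,0,0,0,0,0,1,0.001,0,0,0,0,0,1,0,0,0,0,0,0,1]';python3 -m inch '[0.002,0,0,0,0,0,1,0,0,0,0,0,0,1]';python3 -m inch '[0.002,0,0,0,0,0,1,0,0,0,0,0,0,1]'
```

```text
t: 8.9
eef_pos: [607.5, 22.7, 21.4]
tcp_rot: [-1.569, 0.0, -1.749]
ft_force: [4.0, -0.8, -1.8]
opening: 0.16
t: 9.1
eef_pos: [607.2, 20.7, 21.3]
tcp_rot: [-1.569, 0.0, -1.749]
ft_force: [5.8, -1.0, -3.9]
opening: 0.162
t: 9.3
eef_pos: [607.0, 19.7, 21.3]
tcp_rot: [-1.569, 0.002, -1.749]
ft_force: [6.6, 6.9, -3.1]
opening: 0.161
```

```bash
python3 -m inch '[0.001,0,0,0,0,0,1,0,0,0,0,0,0,1]'; python3 look.py f
```

```text
t: 9.5
eef_pos: [607.0, 19.7, 21.4]
tcp_rot: [-1.568, 0.003, -1.749]
ft_force: [8.2, 12.5, -3.7]
opening: 0.161
```

View pics/scene_f.png

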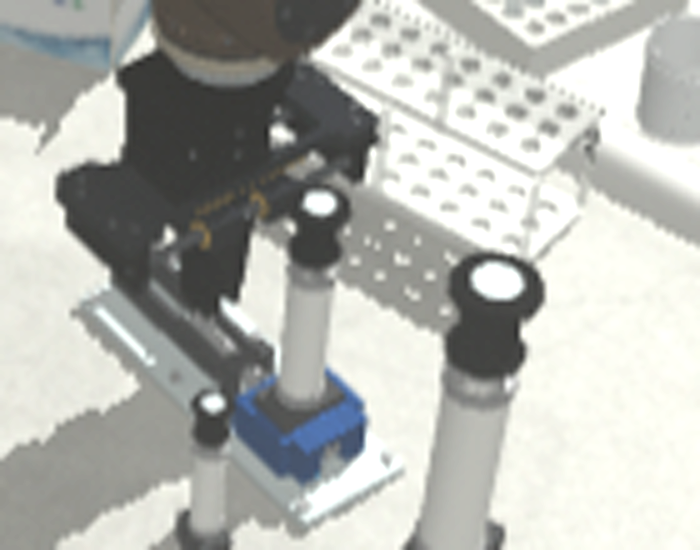

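Force rose to 12 N against a hard stop after 51.8 mm of travel. The knob is now 85 mm from the gauge axis, so the bolt is home. I'll release, lift, and estimate the tip offset better.

```bash
python3 -m inch '[-0.001,0,0,0,0,0,1,0,0,0,0,0,0,0.2,0,0,0,0,0,0,0.2,0,0,0,0,0,0,0.2,0,0,0,0,0,0,0.2]'; python3 -m inch '[0,-0.02,0,0,0,0,0.2,0,-0.04,0,0,0,0,-1,0,-0.045,0,0,0,0,-1,0,-0.045,0,0,0,0,-1,0,-0.045,0,0,0,0,-1,0,-0.03,0,0,0,0,-1,0,0,0,0,0,0,-1]'; python3 look.py g
python3 - <<'E'
import pickle,cv2,numpy as np
from h import *
S=pickle.load(open("scene_e.pkl","rb"))
for w in(8,14,20):
  for t in (-10,10):
    a=np.radians(-10);X=np.array([616.3,70.7])+w*np.array([np.cos(a),np.sin(a)])+t*np.array([-np.sin(a),np.cos(a)])
    for z in(36,46,52): print(w,t,z,(proj(S,(*X,z))-[320,215]+.5)*12)
E
```

```text
t: 10.1
eef_pos: [605.7, 18.6, 21.2]
tcp_rot: [-1.571, 0.0, -1.749]
ft_force: [0.4, -0.0, 0.1]
opening: 0.39
t: 10.8
eef_pos: [607.2, 18.5, 250.8]
tcp_rot: [-1.564, 0.001, -1.749]
ft_force: [0.6, -0.8, -0.4]
opening: 0.85
8 -10 36 [305.9942976  360.44824424]
8 -10 46 [307.386814   332.16570024]
8 -10 52 [308.22895178 315.06155776]
8 10 36 [258.37260365 316.30917241]
8 10 46 [259.51951734 288.05953033]
8 10 52 [260.21307627 270.97647369]
14 -10 36 [324.61092199 350.94992363]
14 -10 46 [326.09277097 322.67185574]
14 -10 52 [326.98892066 305.57066529]
14 10 36 [276.9115802  306.97301448]
14 10 46 [278.14710304 278.72854306]
14 10 52 [278.89423496 261.64885369]
20 -10 36 [343.16040656 341.48585819]
20 -10 46 [344.73093368 313.2124189 ]
20 -10 52 [345.680698   296.11427174]
20 10 36 [295.38428104 297.67023274]
20 10 46 [296.70777113 269.43107636]
20 10 52 [297.50808643 252.3548406 ]
```

View pics/scene_g.png

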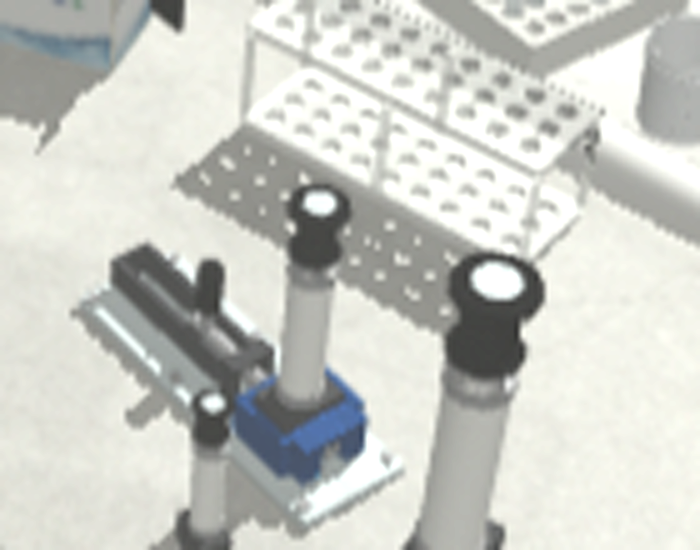

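View pics/top_g.png

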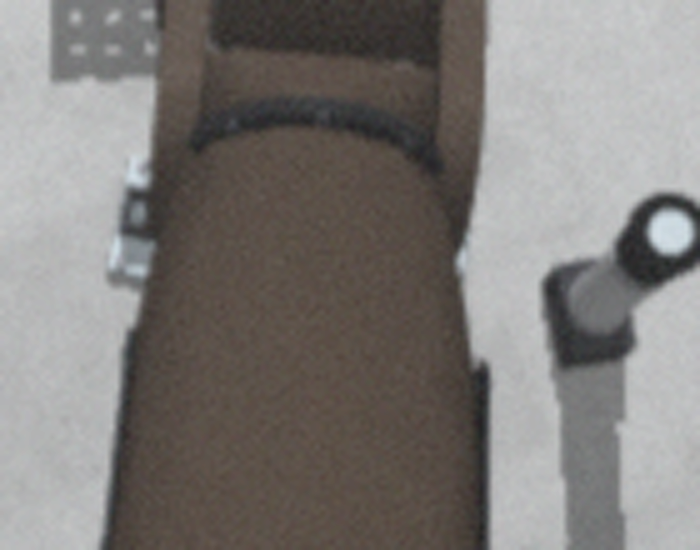

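Scene view: the gauge still stands upright at (320,205) zoomed. The bolt knob now sits near the strap at (209,285) and stayed there on release. The tip offset comes out at 30 mm. Next I'll move over the pull knob.

```bash
python3 -m inch '[0.03,0,0,0,0,0,-1,0.03,0,0,0,0,0,-1,0.0238,0,0,0,0,0,-1,0,0,0,0,0,0,-1,0,0,0,0,0,0,-1]'; python3 look.py h
python3 - <<'E'
import pickle
from h import *
G=pickle.load(open("scene_g.pkl","rb"));u=((209.5)/5+309.5,270/5+189.5)
print("bolt top home est",onz(G,u,78))
E
```

```text
t: 11.4
eef_pos: [590.6, -63.9, 244.8]
tcp_rot: [-1.573, 0.0, -1.75]
ft_force: [0.2, -0.3, 0.6]
opening: 0.999
bolt top home est [605.77904837  20.96731378  78.        ]
```

View pics/scene_h.png

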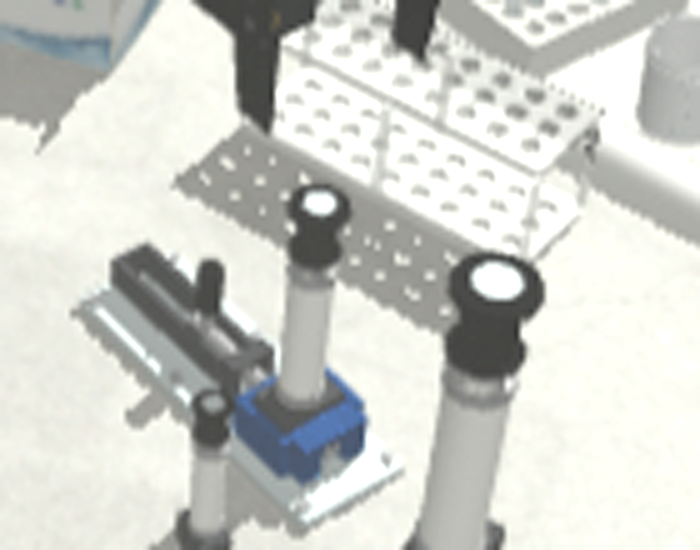

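Scene view: the open finger tips, at zoomed (260,130) and (415,55), are above and to either side of the pull knob's top at (320,203). I'll descend.

```bash
python3 -m inch '[0,0.03,0.001,0,0,0,-1,0,0.03,0,0,0,0,-1,0,0.03,0,0,0,0,-1,0,0,0,0,0,0,-1]'; python3 -m inch '[0,0.015,0,0,0,0,-1,0,0.014,0,0,0,0,-1,0,0,0,0,0,0,-1,0,0,0,0,0,0,-1]'; python3 look.py i
```

```text
t: 11.9
eef_pos: [590.2, -62.7, 152.5]
tcp_rot: [-1.577, 0.0, -1.748]
ft_force: [0.0, -0.2, 0.1]
opening: 1.001
t: 12.3
eef_pos: [592.5, -63.7, 128.3]
tcp_rot: [-1.57, 0.0, -1.748]
ft_force: [-0.6, -0.1, -0.1]
opening: 1.0
```

View pics/scene_i.png

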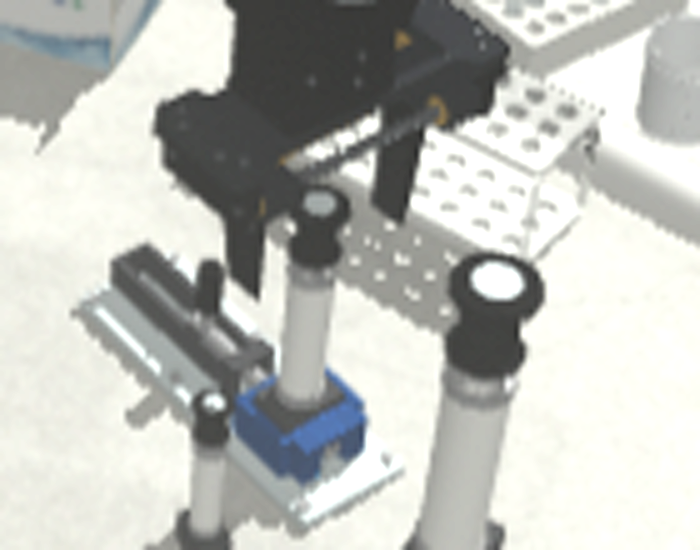

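The tips, at zoomed (250,300) and (392,220), are level with the collar at (315,262). I'll go 3 mm lower and close.

```bash
python3 -m inch '[0,0.003,0,0,0,0,0.2,0,0,0,0,0,0,0.2,0,0,0,0,0,0,0.2,0,0,0,0,0,0,0.2,0,0,0,0,0,0,0.2]'; python3 -m inch '[0,0,0,0,0,0,1,0,0,0,0,0,0,1,0,0,0,0,0,0,1,0,0,0,0,0,0,1,0,0,0,0,0,0,1,0,0,0,0,0,0,1]'; python3 look.py j
```

```text
t: 12.9
eef_pos: [592.0, -64.0, 124.2]
tcp_rot: [-1.571, 0.0, -1.749]
ft_force: [1.0, 0.3, 0.4]
opening: 0.633
t: 13.5
eef_pos: [592.0, -64.0, 124.1]
tcp_rot: [-1.571, 0.0, -1.749]
ft_force: [-0.3, -0.7, 0.1]
opening: 0.34
```

View pics/scene_j.png

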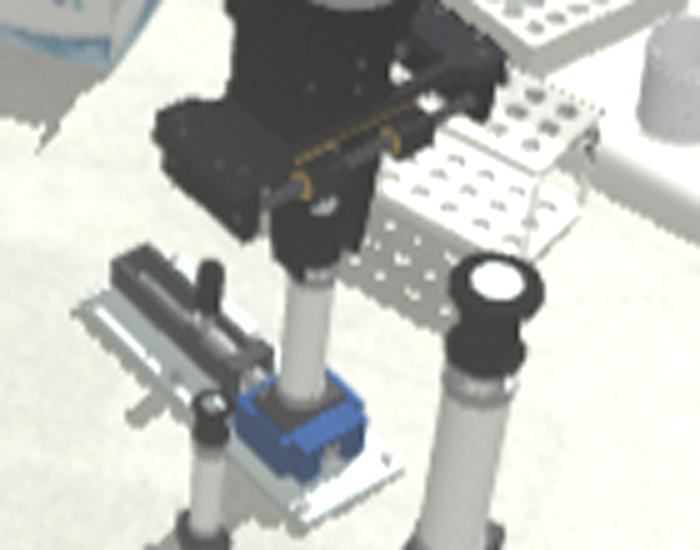

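Still closing.

```bash
python3 -m inch '[0,0,0,0,0,0,1,0,0,0,0,0,0,1,0,0,0,0,0,0,1]'; python3 -m inch '[0,0,0,0,0,0,1,0,0,0,0,0,0,1]'
```

```text
t: 13.9
eef_pos: [592.0, -64.0, 124.1]
tcp_rot: [-1.571, 0.0, -1.749]
ft_force: [0.2, 0.7, 1.0]
opening: 0.345
t: 14.1
eef_pos: [592.0, -64.0, 124.1]
tcp_rot: [-1.571, 0.0, -1.749]
ft_force: [-0.8, 0.4, -0.5]
opening: 0.343
```

Closure stopped at 0.343, which is 32.6 mm. That is the flange, not the 22 mm waist. I'll open slightly, drop 3 mm and try again.

```bash
python3 -m inch '[0,0,0,0,0,0,0.1,0,0,0,0,0,0,0.1,0,0.003,0,0,0,0,0.1,0,0,0,0,0,0,0.1]'; python3 -m inch '[0,0,0,0,0,0,1,0,0,0,0,0,0,1,0,0,0,0,0,0,1,0,0,0,0,0,0,1,0,0,0,0,0,0,1,0,0,0,0,0,0,1]'; python3 -m inch '[0,0,0,0,0,0,1,0,0,0,0,0,0,1]'
```

```text
t: 14.5
eef_pos: [591.9, -63.9, 120.7]
tcp_rot: [-1.571, 0.0, -1.749]
ft_force: [-0.3, 0.8, -0.1]
opening: 0.448
t: 15.1
eef_pos: [592.0, -63.9, 121.1]
tcp_rot: [-1.571, 0.0, -1.749]
ft_force: [-0.8, -0.3, -0.6]
opening: 0.342
t: 15.3
eef_pos: [592.0, -64.0, 121.1]
tcp_rot: [-1.571, 0.0, -1.749]
ft_force: [-0.9, -0.1, -0.9]
opening: 0.347
```

```bash
python3 look.py k; python3 - <<'E'
import pickle,cv2,numpy as np
from h import *
S=pickle.load(open("scene_k.pkl","rb"))
p=S["pixels"][215:255,350:400];cv2.imwrite(f"pics/zk.png",cv2.convertScaleAbs(cv2.resize(p,None,fx=14,fy=14,interpolation=cv2.INTER_NEAREST),alpha=3.5))
for z in(150,157,160.5,173,185.5,192):print(z,(proj(S,(592,-64,z))-[350,215]+.5)*14)
E
```

```text
150 [324.48218913 387.82470132]
157 [327.27859922 361.63227988]
160.5 [328.68500997 348.45921082]
173 [333.75314058 300.98884395]
185.5 [338.89309281 252.84576387]
192 [341.59476056 227.54074136]
```

View pics/zk.png

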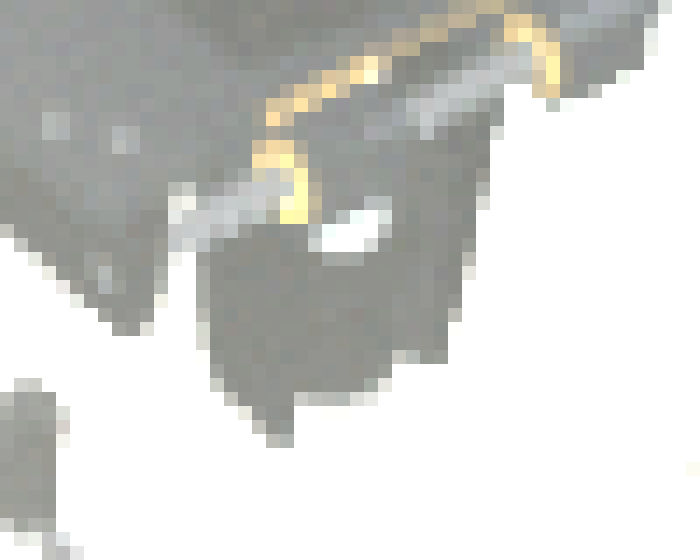

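The tips, at zoomed (280,445) and (430,360), are at about z 153, below the collar. The pads clamp the 34 mm flange because the fingers are flat. That may be enough, since a 30 N grip faces at most a 10.5 N spring. I'll pull a little and watch for slip.

```bash
python3 -m inch '[0,-0.004,0,0,0,0,1,0,-0.004,0,0,0,0,1,0,-0.004,0,0,0,0,1,0,-0.004,0,0,0,0,1,0,-0.004,0,0,0,0,1,0,0,0,0,0,0,1,0,0,0,0,0,0,1]'; python3 -m inch '[0,0,0,0,0,0,1,0,0,0,0,0,0,1]';python3 look.py l
```

```text
t: 16.1
eef_pos: [592.0, -64.0, 141.2]
tcp_rot: [-1.571, 0.0, -1.749]
ft_force: [0.1, -0.2, -6.3]
opening: 0.346
t: 16.3
eef_pos: [592.0, -64.0, 141.0]
tcp_rot: [-1.571, 0.0, -1.749]
ft_force: [-0.4, -1.4, -6.5]
opening: 0.346
```

View pics/scene_l.png

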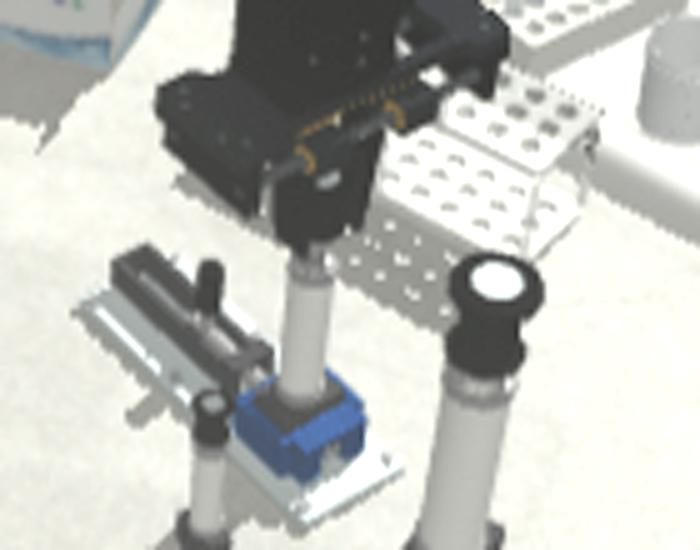

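The force is 6.5 N, matching about 20 mm of spring extension. The rod is coming out, the gauge stayed in its pocket and the grip holds. I'll continue.

```bash
python3 -m inch '[0,-0.005,0,0,0,0,1,0,-0.005,0,0,0,0,1,0,-0.005,0,0,0,0,1,0,-0.005,0,0,0,0,1,0,-0.005,0,0,0,0,1,0,-0.005,0,0,0,0,1,0,-0.005,0,0,0,0,1,0,-0.005,0,0,0,0,1,0,0,0,0,0,0,1,0,0,0,0,0,0,1]'; python3 look.py m; python3 - <<'E'
import pickle,cv2,numpy as np
from h import *
S=pickle.load(open("scene_m.pkl","rb"))
p=S["pixels"][205:255,350:400];cv2.imwrite(f"pics/zm.png",cv2.convertScaleAbs(cv2.resize(p,None,fx=12,fy=12,interpolation=cv2.INTER_NEAREST),alpha=1.8))
for z in(146,148,153,155):print(z,(proj(S,(592,-64,z))-[350,205]+.5)*12)
E
```

```text
t: 17.4
eef_pos: [591.9, -64.0, 181.1]
tcp_rot: [-1.571, 0.0, -1.749]
ft_force: [-1.1, -0.8, -11.0]
opening: 0.346
146 [276.76627375 465.17187274]
148 [277.44617662 458.80359993]
153 [279.15255631 442.8208883 ]
155 [279.83777049 436.40286738]
```

View pics/zm.png

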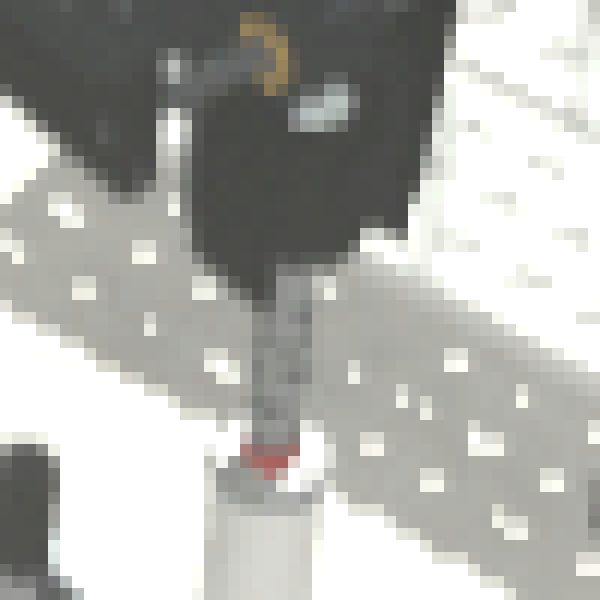

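View pics/scene_m.png

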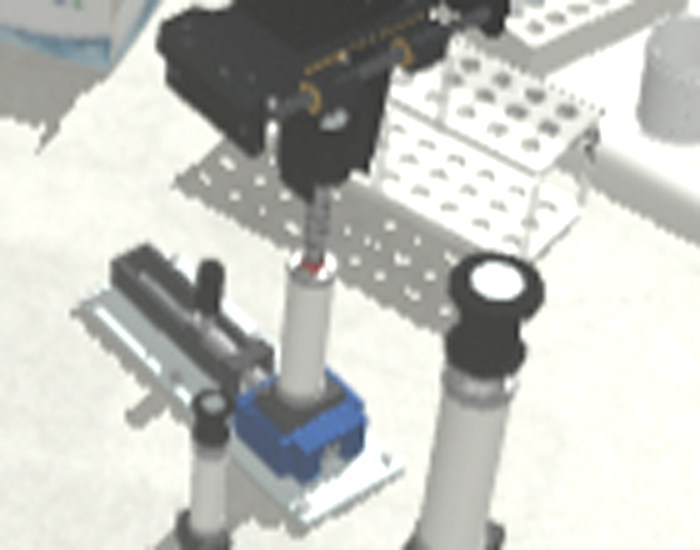

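The red mark has emerged at the mouth (zoomed (270,460)), and the gauge is still in its pocket. It looks slightly under half out, which fits the foot's 2 mm play. I'll average frames to measure the band and any lift of the gauge.

```bash
cat > meas.py <<'E'
import sys,pickle,cv2,numpy as np
from cell import env
from h import *
fs=[];im=[]
for i in range(12):
    c=env.read_camera("scene");im.append(c["pixels"].astype(np.float32));s=env.state();fs.append(s["ft_force"])
A=np.mean(im,0);c["pixels"]=A;pickle.dump(c,open(f"avg_{sys.argv[1]}.pkl","wb"))
print("t",s["t"],"z",s["eef_pos"],"F",np.mean(fs,0).round(2),np.std(fs,0).round(2))
# barrel/foot junction shift relative to before (frames g,h,i)
B=np.mean([pickle.load(open(f"scene_{k}.pkl","rb"))["pixels"].astype(np.float32) for k in "ghi"],0)
g=lambda X:cv2.cvtColor((X).astype(np.float32),cv2.COLOR_BGR2GRAY)
for nm,(y0,y1,x0,x1) in {"foot":(255,280,364,382),"dockfront":(280,296,360,392),"farleft":(236,262,330,350)}.items():
    w=cv2.createHanningWindow((x1-x0,y1-y0),cv2.CV_32F)
    print(nm,cv2.phaseCorrelate(g(B)[y0:y1,x0:x1],g(A)[y0:y1,x0:x1],w))
p=A[225:250,360:385];cv2.imwrite(f"pics/avg_{sys.argv[1]}.png",np.clip(cv2.resize(p,None,fx=24,fy=24,interpolation=cv2.INTER_CUBIC)*1.8,0,255))
r=A[...,2]-(A[...,0]+A[...,1])/2
print(r[236:248,367:378].round(0).astype(int))
E
python3 meas.py m
```

```text
t 18.1 z [591.94827273 -63.95827908 181.07600209] F [ -0.25   0.13 -11.37] [0.26 0.35 0.53]
foot ((0.10695638133813112, 0.8220640348918238), 0.9572048833635118)
dockfront ((-0.021200051748802906, -0.006492864038461832), 1.0004514096362982)
farleft ((-0.014247132362161352, 0.5153411489784077), 0.9985665417379803)
[[ 2  3  2  1  0  0  0  0  1  1  1]
 [ 2  2  1  1  0  0  0  0  0  1  1]
 [ 2  2  2  1  0  0  0  0  1  1  1]
 [ 3  2  2  1  0  0  0  0  2  2  1]
 [ 3  2  1  1  0  0  0  0  1  2  1]
 [ 2  1  1  8  1  0  0  5  1  1  1]
 [ 1  1  1 25 18 15 15 23  2  1  1]
 [ 1  0  0 13 32 40 37 15  2  1  1]
 [ 2  0  0  0  9 22 13  2  2  1  1]
 [ 2  0  0  1  1  0  1  1  0  0  2]
 [ 2  1  0  0  0  0  0  0  0  1  3]
 [ 2  2  1  1  1  0  1  1  1  2  4]][ WARN:0@16.606] global loadsave.cpp:1063 imwrite_ Unsupported depth image for selected encoder is fallbacked to CV_8U.
```

View pics/avg_m.png

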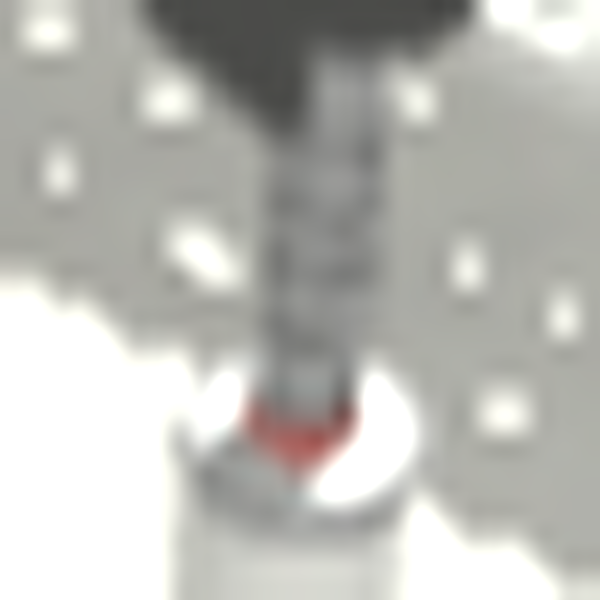

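```bash
python3 - <<'E'
import pickle,cv2,numpy as np
L=lambda n:cv2.cvtColor(pickle.load(open(n+".pkl","rb"))["pixels"].astype(np.float32),cv2.COLOR_BGR2GRAY)
J=(L("scene_j")+L("scene_k"))/2;M=L("avg_m");G=(L("scene_g")+L("scene_h")+L("scene_i"))/3
for nm,X in(("jk",J),("ghi",G),("m",M)):
    for c in(369,370,371,372):print(nm,c,X[262:280,c].round(0).astype(int))
for nm,X in(("jk",J),("m",M)):print(nm,"collar/mouth",[X[243:254,c].round(0).astype(int).tolist() for c in(371,372,373)])
E
```

```text
jk 369 [117 117 117 118 118 119 119 108  85  75  57  55  55  63  73  72  67  56]
jk 370 [119 118 119 119 119 119 119 108  86  77  58  56  57  66  72  71  72  67]
jk 371 [119 119 119 119 118 119 118 108  85  77  58  55  62  73  73  71  72  72]
jk 372 [118 118 118 117 117 116 111  94  82  71  56  60  70  73  73  72  72  69]
ghi 369 [116 115 116 116 116 117 117 107  84  75  57  55  55  63  73  71  66  55]
ghi 370 [117 117 117 117 117 117 117 107  85  76  57  56  57  65  71  71  71  66]
ghi 371 [117 117 117 117 117 117 116 107  84  76  57  54  62  72  71  71  71  71]
ghi 372 [117 116 116 116 115 115 109  93  80  71  55  59  69  72  72  71  71  67]
m 369 [118 118 118 119 119 119 113  95  81  69  57  56  55  64  74  73  68  57]
m 370 [119 119 120 120 120 119 113  96  83  70  56  56  56  63  73  73  73  68]
m 371 [119 120 119 119 119 119 113  95  80  66  57  54  61  73  73  72  72  73]
m 372 [119 119 118 118 117 117 109  90  79  65  55  61  70  74  74  73  73  69]
jk collar/mouth [[57, 81, 84, 79, 92, 111, 117, 117, 117, 118, 118], [55, 83, 93, 81, 89, 107, 118, 118, 118, 119, 119], [53, 77, 86, 81, 89, 106, 119, 119, 119, 118, 118]]
m collar/mouth [[71, 88, 91, 84, 99, 118, 118, 118, 118, 119, 119], [65, 81, 99, 96, 98, 119, 119, 119, 119, 119, 119], [68, 121, 151, 97, 98, 119, 119, 119, 119, 119, 119]]
```

The barrel/foot edge moved up 0.55 px, about 2 mm. That is exactly the tunnel play taken up against the bolt, so the rod is about 58 mm out. I'll raise 2 mm more.

```bash
python3 -m inch '[0,-0.002,0,0,0,0,1,0,0,0,0,0,0,1,0,0,0,0,0,0,1]'; python3 meas.py n 2>/dev/null | grep -v -e foot -e far; python3 - <<'E'
import pickle,cv2,numpy as np
from h import *
c=pickle.load(open("avg_n.pkl","rb"));M=cv2.cvtColor(c["pixels"],cv2.COLOR_BGR2GRAY)
print(M[262:280,371].round(0))
A=c["pixels"];m=A[...,2]-(A[...,0]+A[...,1])/2
print("col sums",m[239:247,369:376].sum(0).round(0))
a=np.radians(-37)
for z in(148,155):
  for s in(-6,0,6):
    print(z,s,proj(c,(592+.71*s,-64-.70*s,z)).round(2),"front",proj(c,(592-6*.7,-64-6*.71,z)).round(2))
E
```

```text
t: 18.4
eef_pos: [592.1, -64.0, 183.3]
tcp_rot: [-1.57, 0.0, -1.749]
ft_force: [0.2, 0.2, -11.5]
opening: 0.343
t 19.0 z [592.00773255 -64.00280389 183.11634032] F [  0.06   0.21 -10.69] [0.52 0.49 0.29]
dockfront ((-0.008375815169706868, 0.0018421738821130518), 1.000468166952487)
[[ 2  3  2  2  0  0  0  0  0  1  1]
 [ 2  2  1  1  0  0  0  0  1  1  1]
 [ 2  2  2  1  0  0  0  0  1  1  1]
 [ 3  2  2  1  0  0  0  0  1  2  1]
 [ 3  2  1  0  0  0  0  0 13  2  2]
 [ 2  1  1  9 13  6  9  9 17  2  1]
 [ 1  1  1 28 41 27 30 32  2  1  1]
 [ 1  0  1 13 32 46 43 15  2  1  1]
 [ 2  0  0  1  8 23 13  2  1  0  1]
 [ 2  1  0  0  1  1  1  1  0  0  2]
 [ 2  1  1  0  0  0  0  0  0  1  3]
 [ 2  2  1  1  1  0  0  1  1  2  4]]
[120. 119. 119. 119. 119. 119. 113.  95.  80.  66.  56.  55.  61.  73.
  73.  72.  72.  73.]
col sums [  6.  53.  96. 103.  95.  59.  36.]
148 -6 [370.41 242.76] front [372.84 244.27]
148 0 [372.62 242.73] front [372.84 244.27]
148 6 [374.83 242.71] front [372.84 244.27]
155 -6 [370.6  240.89] front [373.04 242.4 ]
155 0 [372.82 240.87] front [373.04 242.4 ]
155 6 [375.04 240.84] front [373.04 242.4 ]
```

View pics/avg_n.png

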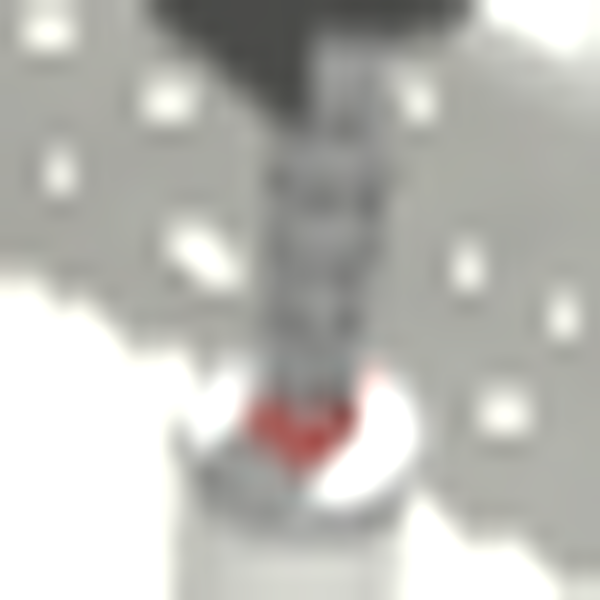

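The visible red is now about 1.8 px, roughly 6.5–7 mm of the 14 mm band, so it is half out. Force is 10.7 N against the 10.5 N expected at 60 mm. The grip is steady, so I'll do a final wide check and hand in.

```bash
python3 - <<'E'
from cell import env
import cv2,pickle,numpy as np
for n in("scene","top"):
    c=env.read_camera(n);o=pickle.load(open(f"{n}0.pkl","rb"))
    cv2.imwrite(f"pics/{n}_fin.png",np.clip(c["pixels"]*1.5,0,255).astype(np.uint8))
s=env.state();print(s["t"],s["eef_pos"],s["ft_force"],s["opening"])
E
```

```text
19.1 [592.00464484 -63.98851937 183.13454192] [  0.03977819  -0.33095006 -11.51051955] 0.3463390969097227
```

View pics/scene_fin.png

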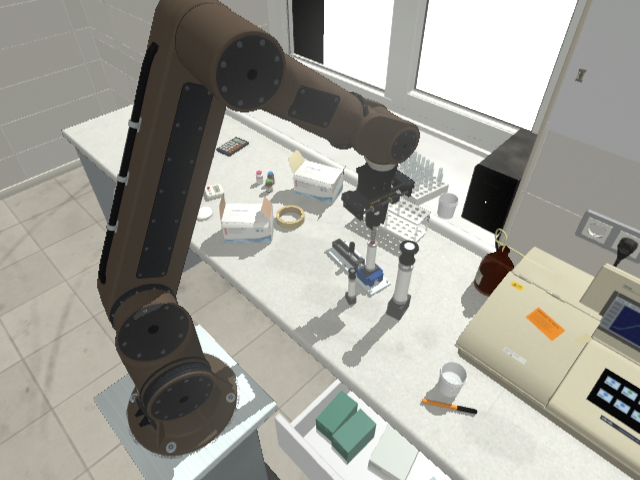

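The final view shows the rod held out over the gauge at (372,245). The bolt is home, and the decoy gauges, cup, tape and rack are where they were.

```bash
python3 -c "
from cell import env;print(env.job_done())"
```

```text
the job is handed in; nothing more can be done
None
```

The bolt is home and the job is handed in. The arm is still holding the rod out with the red mark about half out of the mouth.

- **Bolt:** I gripped the bolt knob and slid it 51.8 mm along the dock to a hard stop, where the force rose to about 12 N. It stayed home when I let go, and the camera puts the knob at its home position, 85 mm from the gauge.
- **Rod:** I then pulled the rod up by its black knob. The knob rose 62 mm, of which about 2 mm was the gauge lifting in its tunnel play, seen as 0.55 px at the foot. That leaves about 60 mm of extension. About 6.5–7 mm of the 14 mm red band shows, and the pull is 10.7–11.5 N (10.5 N expected at 60 mm). Grip and height were steady, and it was handed in at about 19 s.
- **Surroundings:** The gauge is still seated in its dock. By eye, the other gauges, cup, tape roll and rack in the last picture look where they started.

**Disagreements:**
- **Finger tips:** In the images they sit about 30 mm above the reported TCP. I worked from the images, after a first grip that only caught the top of the bolt knob.
- **Pull knob grip:** The jaws hold its 34 mm flange rather than the 22 mm waist (opening reads about 33 mm). It did not slip.
- **Force:** One averaged reading, 11.4 N at about 58 mm out, was higher than the stated spring predicts (about 10.3 N).

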